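# Demagnetise a batch of bearing rollers

### The arm

A 6-joint arm with a two-finger parallel gripper is mounted at the origin on the work surface. World frame = base frame: x ahead of the robot, y to its left, z up, the work surface at z = 0. Lengths are in m, angles in rad, forces in N, time in s.
With the tool pointing down it reaches from about 0.325 to 1 m from the base axis. Payload 5.1 kg.
Tool frame: the origin (TCP) lies at the very end of the fingers, on their centre line; the grasp point (between the pads) lies 19 mm behind it; z points along the fingers, y is the line along which they close (so a half turn about z gives the same grasp; the last joint's range is limited). The gripper opens to 85 mm and grips with 20 to 120 N. Pads are 22 mm wide; open, the fingers measure 114 mm over their backs; the gripper's body (76 mm by 85 mm) begins 54 mm behind the grasp point. The pads swing forward as they close: fully open they stand 13 mm farther back than shut.
Start: joints at [1.172, 0.124, 1.65, -0, 1.367, -0.083], TCP at [0.202, 0.618, 0.231] pointing down, gripper open.
Joint ranges: [-2.61, 2.61], [-1.02, 2.33], [0.03, 2.71], [-1.35, 4.49], [0.32, 2.68], [-2.91, 2.91]. Speed limits (rad/s): [2.57, 2.57, 3.14, 3.14, 3.14, 3.14].

### API

Orientations are given as a unit quaternion [x, y, z, w].
In Python, from bench import arm gives the robot as it stands.
- The arm moves only by the tool move_arm, never from a script. Its argument "rows" is a list of rows, each a list of 5 numbers: the shift along the world's x, y, z in mm, then the turn about the world's z in degrees, then the finger opening in mm, from 0 to 85.4. A call has 1 to 20 rows; each row is the pose to reach, as a shift and turn from the pose commanded when the call began; what a row does not reach only later rows make up. A row lasts 1/10 s, in which the tool goes at most 50 mm and 8.59 degrees, less where a joint would pass 70% of its speed; a pose out of reach is approached as far as the arm can. A call with a gripper value outside its range is refused whole. The fingers move at their own pace and stop on an object; "newtons" is the grip in N (left out, the last holds). Time passes only in rows, so rows that repeat a pose let the fingers close. It gives the time, the measured TCP pose, the force, the opening and the grip force at its end, in the units of the state.
- arm.observe(): the state, without advancing time (a new reading comes with each control period).
- arm.grab_frame(name): name is "side" or "top"; returns a dict with "img" (400x640x3 uint8, red, green, blue), "depth" (400x640 float32, m along the optical axis (not along the pixel's ray), 0 where there is no reading), "fx", "fy", "cx", "cy" (pixels), "xyz" and "attitude" of the camera in the world. Camera axes: x right, y down, z forward; pixel columns grow to the right and rows downward; lengths in m; the calibration is good to about 2 mm. A picture is of the moment at which its call begins.
- arm.finish_job(): hands the job in; it is judged then, once.
The state is a dict: "clock": time; "qpos": joint angles; "qvel": joint speeds; "joint_efforts": joint torques, N m; "position": TCP position; "orientation": TCP orientation; "contact_force": force on the tool from outside, world axes, zero at the start; "ft_torque": the same for the moment, N m; "opening": opening from 0.0 (shut) to 1.0 (fully open); "grip_force": force on a finger pad.
Only numpy, scipy, OpenCV 4.12 (cv2) and the standard library are available. Lean on these libraries where they do the work, as an engineer would, in place of code of your own. Each camera call takes 0.05 s, during which the arm holds its last target. There are 200 camera calls.

### The job

Demagnetise the steel rollers standing on the bench: first bring the regulator lever back to its idle stop, then drop every roller upright and fully home into a pocket of the nest, one to a pocket. With all of them in, set the lever to the brass tab (50 degrees from idle) and let it stand there, press the treadle right down to its stop and hold it there a moment, let it come up, and finish with the lever back at idle and the rollers still in their pockets. Leave the oil bottle, carton and spanner where they are.

Things in the scene. Friction and masses are not known exactly. Their poses are not given: they have to be found in the camera images.
- nest: aluminium block with six round blind pockets in one row, 70 x 296 x 28 mm (x, y, z), fixed; blue end plates stand 2 mm proud of its top and reach 154 mm either way along y. Origin at the centre of its underside, z up, its y runs along the row of pockets (pitch 46 mm). Pockets are 34 mm across, slightly chamfered at the mouth, and 14 mm deep (pocket floor 14 mm above the bench)
- pocket1 (a point): centre of the mouth of pocket 1 of the nest, level with the block's top (z = 28 mm)
- pocket2 (a point): centre of the mouth of pocket 2 of the nest, level with the block's top (z = 28 mm)
- pocket3 (a point): centre of the mouth of pocket 3 of the nest, level with the block's top (z = 28 mm)
- pocket4 (a point): centre of the mouth of pocket 4 of the nest, level with the block's top (z = 28 mm)
- pocket5 (a point): centre of the mouth of pocket 5 of the nest, level with the block's top (z = 28 mm)
- pocket6 (a point): centre of the mouth of pocket 6 of the nest, level with the block's top (z = 28 mm)
- roller1: solid steel bearing roller, 28 mm across and 26 mm tall, 125 g, standing on its flat end on the bench at the start; origin at the centre of its underside, z up along its axis. A seated roller stands 12 mm proud of the nest. None if absent in this run
- roller2: solid steel bearing roller, 28 mm across and 26 mm tall, 125 g, standing on its flat end on the bench at the start; origin at the centre of its underside, z up along its axis. A seated roller stands 12 mm proud of the nest. None if absent in this run
- roller3: solid steel bearing roller, 28 mm across and 26 mm tall, 125 g, standing on its flat end on the bench at the start; origin at the centre of its underside, z up along its axis. A seated roller stands 12 mm proud of the nest. None if absent in this run
- roller4: solid steel bearing roller, 28 mm across and 26 mm tall, 125 g, standing on its flat end on the bench at the start; origin at the centre of its underside, z up along its axis. A seated roller stands 12 mm proud of the nest. None if absent in this run
- roller5: solid steel bearing roller, 28 mm across and 26 mm tall, 125 g, standing on its flat end on the bench at the start; origin at the centre of its underside, z up along its axis. A seated roller stands 12 mm proud of the nest. None if absent in this run
- roller6: solid steel bearing roller, 28 mm across and 26 mm tall, 125 g, standing on its flat end on the bench at the start; origin at the centre of its underside, z up along its axis. A seated roller stands 12 mm proud of the nest. None if absent in this run
- regulator: grey field-regulator box, 130 x 76 mm and 50 mm high, fixed; origin at the centre of its underside, x is the direction in which the lever swings away from idle. A dark disc (quadrant, 55 mm radius, 6 mm thick, at y +18 to +24 mm) stands on it beside the lever; its brass tab marks the working setting, a black rubber block the idle end. The disc's top is 115 mm above the bench
- lever_hinge (a point): hinge axis of the regulator lever, 60 mm above the bench; the lever turns about the regulator's y
- lever_knob (a point): centre of the black ball (28 mm diameter) on the end of the lever, 120 mm from the hinge; the shaft is 10 mm thick
- lever (a joint): angle of the regulator lever, rad: 0 = idle, against its end stop (lever leans 45 degrees to the regulator's -x); grows as it swings up and over to +x; 0.873 (50 degrees, 5 degrees past upright) = level with the brass tab; 1.3 = far end. Friction holds it where it is left (about 2 N at the ball moves it)
- treadle_base: dark steel base plate of the pulse treadle, 140 x 105 mm, 12 mm thick, fixed; origin at the centre of its underside; the treadle's hinge lies at its +x edge, the free end towards -x
- treadle_hinge (a point): hinge axis of the treadle, 36 mm above the bench, parallel to the base's y
- treadle_pad (a point): point to press: on the rubber-faced top of the treadle plate (86 mm wide, 118 mm long), 95 mm from the hinge towards the free end; about 65 mm above the bench when up and 41 mm when fully down
- treadle (a joint): angle of the treadle, rad: 0 = up (plate slopes up 0.26 rad towards its free end), 0.26 = fully down on its stop (plate level); a spring lifts it; about 10 N at the pad holds it down
- oil_can: bystander: grey plastic oil bottle, 52 mm across, 130 mm tall; origin at the centre of its underside
- carton: bystander: small cardboard carton 70 x 100 x 45 mm; origin at the centre of its underside
- spanner: bystander: steel spanner 160 mm long lying flat; origin at its middle

How it is judged:
On the way, in this order (a step that is already met when the one before it is completed fails the run):
1. the lever is at idle (within 0.1 rad of its stop) (value of joint lever below 0.1 rad), for 0.2 s.
2. with the lever at idle, every roller present stands fully home in a pocket (value of joint lever below 0.1 rad and z of roller1 in the frame of nest between 0.008 and 0.0175 m and angle between each of roller1, roller2, roller3, roller4, roller5, roller6's own z axis and vertical below 0.14 rad and (horizontal distance between roller1 and pocket1 below 0.005 m or horizontal distance between roller1 and pocket2 below 0.005 m or horizontal distance between roller1 and pocket3 below 0.005 m or horizontal distance between roller1 and pocket4 below 0.005 m or horizontal distance between roller1 and pocket5 below 0.005 m or horizontal distance between roller1 and pocket6 below 0.005 m) and z of roller2 in the frame of nest between 0.008 and 0.0175 m and (horizontal distance between roller2 and pocket1 below 0.005 m or horizontal distance between roller2 and pocket2 below 0.005 m or horizontal distance between roller2 and pocket3 below 0.005 m or horizontal distance between roller2 and pocket4 below 0.005 m or horizontal distance between roller2 and pocket5 below 0.005 m or horizontal distance between roller2 and pocket6 below 0.005 m) and z of roller3 in the frame of nest between 0.008 and 0.0175 m and (horizontal distance between roller3 and pocket1 below 0.005 m or horizontal distance between roller3 and pocket2 below 0.005 m or horizontal distance between roller3 and pocket3 below 0.005 m or horizontal distance between roller3 and pocket4 below 0.005 m or horizontal distance between roller3 and pocket5 below 0.005 m or horizontal distance between roller3 and pocket6 below 0.005 m) and z of roller4 in the frame of nest between 0.008 and 0.0175 m and (horizontal distance between roller4 and pocket1 below 0.005 m or horizontal distance between roller4 and pocket2 below 0.005 m or horizontal distance between roller4 and pocket3 below 0.005 m or horizontal distance between roller4 and pocket4 below 0.005 m or horizontal distance between roller4 and pocket5 below 0.005 m or horizontal distance between roller4 and pocket6 below 0.005 m) and z of roller5 in the frame of nest between 0.008 and 0.0175 m and (horizontal distance between roller5 and pocket1 below 0.005 m or horizontal distance between roller5 and pocket2 below 0.005 m or horizontal distance between roller5 and pocket3 below 0.005 m or horizontal distance between roller5 and pocket4 below 0.005 m or horizontal distance between roller5 and pocket5 below 0.005 m or horizontal distance between roller5 and pocket6 below 0.005 m) and z of roller6 in the frame of nest between 0.008 and 0.0175 m and (horizontal distance between roller6 and pocket1 below 0.005 m or horizontal distance between roller6 and pocket2 below 0.005 m or horizontal distance between roller6 and pocket3 below 0.005 m or horizontal distance between roller6 and pocket4 below 0.005 m or horizontal distance between roller6 and pocket5 below 0.005 m or horizontal distance between roller6 and pocket6 below 0.005 m)), for 0.2 s.
3. the lever stands at the brass tab (0.873 rad, within 0.11 rad), treadle up (value of joint lever between 0.763 and 0.983 rad and velocity of joint lever between -0.08 and 0.08 rad/s and value of joint treadle below 0.06 rad), for 0.3 s.
4. with the lever at the tab and all rollers home, the treadle is down on its stop (value of joint treadle above 0.235 rad and value of joint lever between 0.763 and 0.983 rad and z of roller1 in the frame of nest between 0.008 and 0.0175 m and angle between each of roller1, roller2, roller3, roller4, roller5, roller6's own z axis and vertical below 0.14 rad and (horizontal distance between roller1 and pocket1 below 0.005 m or horizontal distance between roller1 and pocket2 below 0.005 m or horizontal distance between roller1 and pocket3 below 0.005 m or horizontal distance between roller1 and pocket4 below 0.005 m or horizontal distance between roller1 and pocket5 below 0.005 m or horizontal distance between roller1 and pocket6 below 0.005 m) and z of roller2 in the frame of nest between 0.008 and 0.0175 m and (horizontal distance between roller2 and pocket1 below 0.005 m or horizontal distance between roller2 and pocket2 below 0.005 m or horizontal distance between roller2 and pocket3 below 0.005 m or horizontal distance between roller2 and pocket4 below 0.005 m or horizontal distance between roller2 and pocket5 below 0.005 m or horizontal distance between roller2 and pocket6 below 0.005 m) and z of roller3 in the frame of nest between 0.008 and 0.0175 m and (horizontal distance between roller3 and pocket1 below 0.005 m or horizontal distance between roller3 and pocket2 below 0.005 m or horizontal distance between roller3 and pocket3 below 0.005 m or horizontal distance between roller3 and pocket4 below 0.005 m or horizontal distance between roller3 and pocket5 below 0.005 m or horizontal distance between roller3 and pocket6 below 0.005 m) and z of roller4 in the frame of nest between 0.008 and 0.0175 m and (horizontal distance between roller4 and pocket1 below 0.005 m or horizontal distance between roller4 and pocket2 below 0.005 m or horizontal distance between roller4 and pocket3 below 0.005 m or horizontal distance between roller4 and pocket4 below 0.005 m or horizontal distance between roller4 and pocket5 below 0.005 m or horizontal distance between roller4 and pocket6 below 0.005 m) and z of roller5 in the frame of nest between 0.008 and 0.0175 m and (horizontal distance between roller5 and pocket1 below 0.005 m or horizontal distance between roller5 and pocket2 below 0.005 m or horizontal distance between roller5 and pocket3 below 0.005 m or horizontal distance between roller5 and pocket4 below 0.005 m or horizontal distance between roller5 and pocket5 below 0.005 m or horizontal distance between roller5 and pocket6 below 0.005 m) and z of roller6 in the frame of nest between 0.008 and 0.0175 m and (horizontal distance between roller6 and pocket1 below 0.005 m or horizontal distance between roller6 and pocket2 below 0.005 m or horizontal distance between roller6 and pocket3 below 0.005 m or horizontal distance between roller6 and pocket4 below 0.005 m or horizontal distance between roller6 and pocket5 below 0.005 m or horizontal distance between roller6 and pocket6 below 0.005 m)), for 0.2 s.
At the end, for the whole second after the job is handed in: every roller present stands upright in a pocket (axis within 5 mm of the pocket's centre, underside no more than 3.5 mm above the pocket floor, tilt under 0.14 rad) and at rest; lever at idle (under 0.1 rad); treadle up (under 0.06 rad) (all of step 2 and value of joint treadle below 0.06 rad and linear speed of each of roller1, roller2, roller3, roller4, roller5, roller6 below 0.02 m/s); the robot touches nothing.
It fails at once if the oil bottle is moved more than 30 mm (distance of oil_can from where it was at the start of the episode above 0.03 m).
It fails at once if the small carton is moved more than 30 mm (distance of carton from where it was at the start of the episode above 0.03 m).
It fails at once if the spanner is moved more than 30 mm (distance of spanner from where it was at the start of the episode above 0.03 m).
Of roller1, roller2, roller3, roller4, roller5, roller6 only 4 to 6 are there at a start; the rules pass over those that are not, and their reading is None.
At some moment in a run one of roller1, roller2, roller3, roller4, roller5, roller6 may be knocked a few centimetres aside while the robot is not near it.
It also fails if it takes over 200 s, if anything falls off the work surface, if the arm or the gripper's body presses on something with over 40 N, if the wrist force passes 120 N, or if a joint passes its speed limit or range.

## Working session

There is one attempt and no reset: what is moved stays moved. The work goes in short steps, Python scripts to look and compute and a tool call to move; the robot and the scene stay as the last step left them, time stands still between calls to the robot, and variables do not carry over. Pictures are saved under pics/ and viewed, at most 14 in all, crops included, and the job is handed in when it is done.

Besides the shell and the picture viewer there is one more tool, called after "Emit:" as name([rows], argument=value, ...), one row to a line, values as JSON. move_arm: Moves the arm, as the interface text tells. Its arguments: {"type":"object","properties":{"rows":{"type":"array","items":{"type":"array","items":{"type":"number"}}},"newtons":{"type":"number"}},"required":["rows"]}

```bash
mkdir -p pics; cat > h.py <<'E'
import numpy as np, cv2
from scipy.spatial.transform import Rotation as R
from bench import arm
def grab(n):
    f=arm.grab_frame(n); a=np.array(f["attitude"],float)
    M=a if a.shape==(3,3) else R.from_quat(a).as_matrix()
    v,u=np.mgrid[:400,:640]; d=f["depth"]
    P=np.stack([(u-f["cx"])/f["fx"]*d,(v-f["cy"])/f["fy"]*d,d],-1)@M.T+np.array(f["xyz"])
    P[d<=0]=np.nan
    return f,P
def save(f,n,crop=None,s=1):
    i=f["img"][:,:,::-1]
    if crop: i=i[crop[1]:crop[3],crop[0]:crop[2]]
    cv2.imwrite("pics/"+n,cv2.resize(i,None,fx=s,fy=s,interpolation=cv2.INTER_CUBIC))
E
python3 - <<'E'
from h import *
for n in("top","side"):
    f,P=grab(n); save(f,n+"0.png",s=1.25); print(n,f["xyz"],f["attitude"],f["fx"],f["cx"],f["cy"]); np.save(n+"0.npy",P)
print(arm.observe())
E
```

```text
top [ 0.40358609 -0.01582477  1.46617068] [-0.70181095  0.70854233 -0.050705    0.05346173] 520.77218164729 324.54186909799336 204.6234339222746
side [0.48900493 0.78375284 1.04776335] [-0.0494947   0.93902894 -0.33943561  0.02363032] 514.3691164341003 315.630698510322 195.5284895547233
{'clock': 0.1, 'qpos': array([ 1.17239134e+00,  1.24453077e-01,  1.65150627e+00, -1.97886240e-06,
        1.36748708e+00, -8.26066979e-02]), 'qvel': array([ 0.00114077, -0.0003357 , -0.00293088,  0.00050692, -0.00450922,
        0.00061973]), 'joint_efforts': array([ 5.33973036e-05, -4.24933720e+01, -3.66652572e+01, -3.87591876e-05,
        3.89654728e-03, -1.25934505e-05]), 'position': array([0.20169843, 0.61735235, 0.23018582]), 'orientation': array([ 1.57243570e-01,  9.87559416e-01, -9.00438447e-04, -2.19837566e-04]), 'contact_force': array([ 0.49737178,  0.7335777 , -0.80263135]), 'ft_torque': array([-0.01709666,  0.01732681, -0.00097206]), 'grip_force': 0.0, 'opening': 0.9979404783995569}
```

View pics/top0.png

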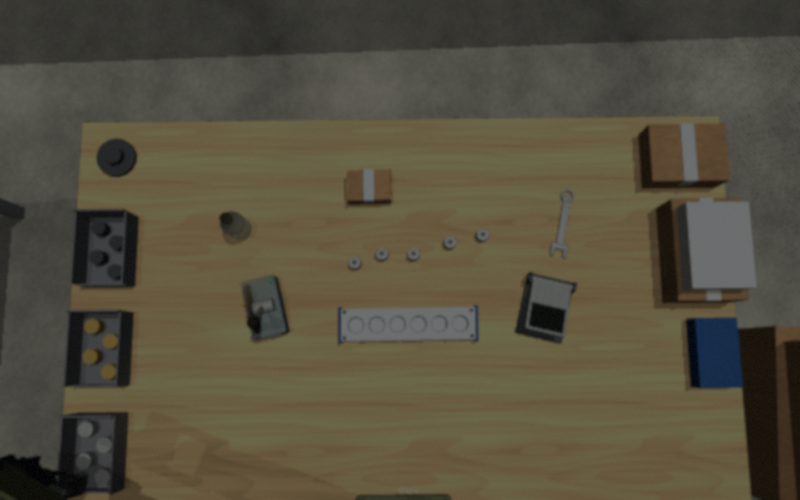

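View pics/side0.png

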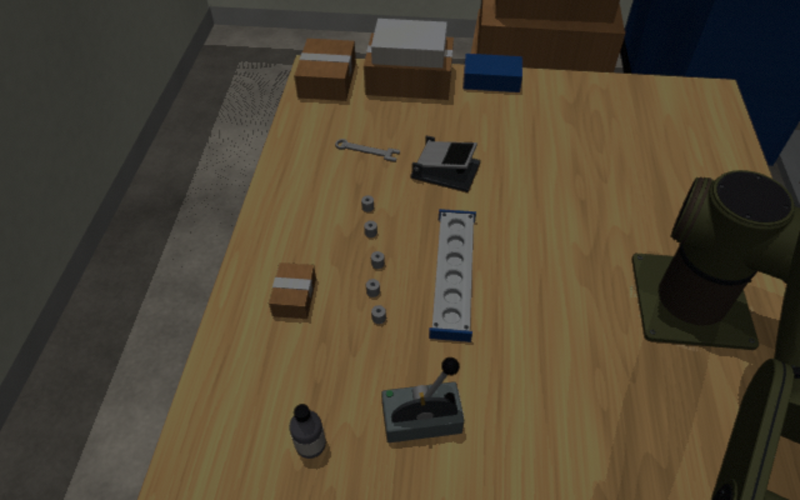

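Five rollers (top view about (354,264)…(482,235)), the nest at (408,323), the regulator at (265,307) and the treadle at (546,307). I'll measure these now.

```bash
python3 - <<'E'
from h import *
T=np.load("top0.npy");S=np.load("side0.npy")
def clus(P,m,name,amin=8):
    n,l,st,c=cv2.connectedComponentsWithStats(m.astype(np.uint8),connectivity=4)
    for k in range(1,n):
        if st[k,4]>=amin:
            q=P[l==k]; print(name,st[k,4],np.round(c[k]),q.min(0).round(3),q.max(0).round(3),np.median(q,0).round(4), q.mean(0).round(4))
for n,P in(("top",T),("side",S)):
    with np.errstate(invalid="ignore"):
        ws=(P[...,0]>.25)&(P[...,0]<.8)&(np.abs(P[...,1])<.65)&(P[...,2]<.3)
        clus(P,ws&(P[...,2]>.018)&(P[...,2]<.2),n)
    # regulator / treadle
for n,P in(("top",T),("side",S)):
    m=(P[...,2]>.018)&(P[...,0]>.35)&(P[...,0]<.6)&(P[...,1]>.25)&(P[...,1]<.5)
    for z0,z1 in((.04,.06),(.06,.12),(.12,.2)):
        q=P[m&(P[...,2]>z0)&(P[...,2]<z1)]; 
        print(n,"reg",z0,len(q)); 
        if len(q)>5: print(cv2.minAreaRect(q[:,:2].astype(np.float32)),q.mean(0).round(3),q[:,2].max())
i=cv2.imread("pics/side0.png"); cv2.imwrite("pics/s_reg.png",cv2.resize(i[340:450,370:480],None,fx=5,fy=5,interpolation=2))
i=cv2.imread("pics/top0.png"); cv2.imwrite("pics/t_reg.png",np.hstack([cv2.resize(i[265:350,225:305],None,fx=5,fy=5,interpolation=2),cv2.resize(i[265:350,505:585],None,fx=5,fy=5,interpolation=2)]))
E
```

```text
top 543 [535. 142.] [ 0.772 -0.65   0.018] [ 0.8   -0.552  0.078] [ 0.7817 -0.5964  0.0684] [ 0.7832 -0.5973  0.0604]
top 785 [295. 151.] [0.741 0.022 0.018] [0.8   0.121 0.055] [0.7686 0.0708 0.0454] [0.7688 0.0714 0.0444]
top 3481 [550. 200.] [ 0.509 -0.65   0.018] [ 0.73  -0.581  0.15 ] [ 0.6121 -0.597   0.1171] [ 0.6133 -0.6061  0.107 ]
top 873 [ 98. 198.] [0.557 0.599 0.018] [0.721 0.65  0.085] [0.6428 0.6045 0.0397] [0.6393 0.6147 0.0452]
top 411 [187. 179.] [0.66  0.34  0.018] [0.71  0.391 0.138] [0.6802 0.3575 0.0878] [0.6813 0.3587 0.0856]
top 80 [386. 187.] [ 0.652 -0.196  0.02 ] [ 0.678 -0.17   0.034] [ 0.6656 -0.1823  0.0262] [ 0.6651 -0.1829  0.0264]
top 77 [360. 193.] [ 0.636 -0.122  0.02 ] [ 0.661 -0.097  0.033] [ 0.6493 -0.1106  0.0269] [ 0.6489 -0.1097  0.0269]
top 79 [305. 203.] [0.612 0.03  0.02 ] [0.637 0.055 0.035] [0.6231 0.0434 0.0264] [0.624  0.0432 0.0263]
top 77 [330. 203.] [ 0.61  -0.041  0.019] [ 0.637 -0.015  0.038] [ 0.6227 -0.0267  0.0268] [ 0.6232 -0.0277  0.0266]
top 79 [283. 210.] [0.591 0.091 0.02 ] [0.618 0.116 0.034] [0.6038 0.1048 0.0266] [0.6046
[... 2452 characters left out ...]
4) [0.507 0.308 0.084] 0.11962308307521408
top reg 0.12 131
((0.48445576429367065, 0.30102312564849854), (0.06703821569681168, 0.02592051960527897), 28.073280334472656) [0.472 0.294 0.172] 0.19387106614029248
side reg 0.04 1285
((0.5065232515335083, 0.3017529249191284), (0.13087061047554016, 0.07778114825487137), 13.604866027832031) [0.511 0.309 0.049] 0.059946253682851225
side reg 0.06 844
((0.5077052712440491, 0.3017868399620056), (0.107280433177948, 0.05200757086277008), 14.648459434509277) [0.501 0.317 0.087] 0.1197996429428172
side reg 0.12 254
((0.4851209819316864, 0.302089124917984), (0.06725451350212097, 0.0270937979221344), 27.485319137573242) [0.474 0.299 0.166] 0.18715909746415038
```

View pics/s_reg.png

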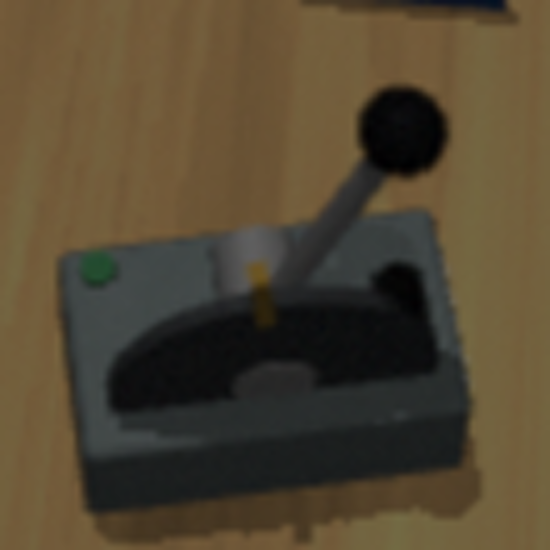

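View pics/t_reg.png

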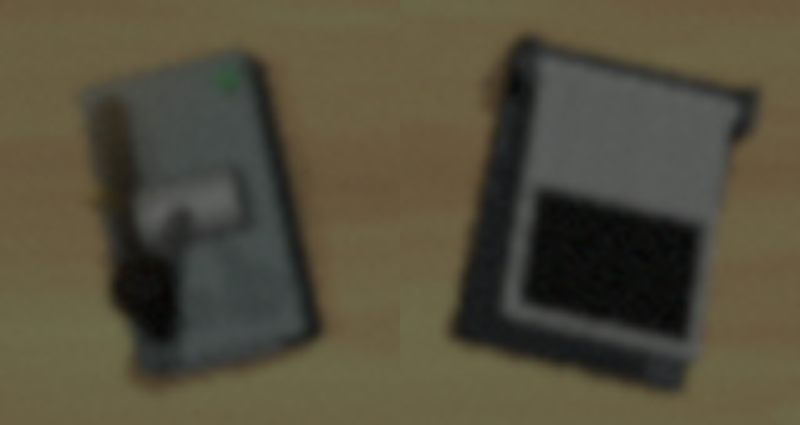

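```bash
python3 - <<'E'
from h import *
from scipy.optimize import least_squares
T=np.load("top0.npy");S=np.load("side0.npy")
for n,P in(("top",T),("side",S)):
    x,y,z=P[...,0],P[...,1],P[...,2]
    m=(x>.4)&(x<.6)&(y>.25)&(y<.4)&(z>.15)
    q=P[m]; s=least_squares(lambda c:np.linalg.norm(q-c,axis=1)-.014,q.mean(0)-[0,0,.01],loss="soft_l1",f_scale=.002).x
    print(n,"knob",s.round(4),len(q),q[:,2].max())
    m=(x>.40)&(x<.53)&(y>-.2)&(y<.16)&(z>.022)&(z<.04)
    q=P[m][:,:2].astype(np.float32); r=cv2.minAreaRect(q); print("nest",r)
    # pocket centres: low depth inside the nest
    h=(x>.435)&(x<.5)&(y>-.16)&(y<.135)&(z<.021)
    k,l,st,c=cv2.connectedComponentsWithStats(h.astype(np.uint8),connectivity=4)
    for j in range(1,k):
        if st[j,4]>30: w=P[l==j]; print(" pk",((w.min(0)+w.max(0))/2).round(4),np.median(w,0).round(4),st[j,4])
    m=(x>.40)&(x<.6)&(y<-.25)&(y>-.4)&(z>.03)
    q=P[m]; print("treadle",cv2.minAreaRect(q[:,:2].astype(np.float32)))
    A=np.c_[q[:,:2],np.ones(len(q))]; co=np.linalg.lstsq(A,q[:,2],rcond=None)[0]; 
    for _ in range(5):
        rr=abs(A@co-q[:,2]); g=rr<.004; co=np.linalg.lstsq(A[g],q[g,2],rcond=None)[0]
    print("plane",co,g.sum(),len(q),cv2.minAreaRect(q[g,:2].astype(np.float32)))
    m=(x>.40)&(x<.6)&(y<-.24)&(y>-.41)&(z>.005)
    print("base",cv2.minAreaRect(P[m][:,:2].astype(np.float32)))
E
```

```text
top knob [0.4659 0.2918 0.174 ] 104 0.19387106614029248
nest ((0.46740081906318665, -0.01368933916091919), (0.07925978302955627, 0.3084857761859894), 0.49126961827278137)
 pk [ 0.4685 -0.0833  0.0138] [ 0.4686 -0.0833  0.0153] 118
 pk [ 0.4682 -0.1292  0.0131] [ 0.4682 -0.1303  0.0147] 111
 pk [0.4671 0.0554 0.0135] [0.4672 0.0555 0.0148] 114
 pk [0.467  0.0098 0.0147] [0.4669 0.0086 0.0147] 115
 pk [ 0.4678 -0.0374  0.0142] [ 0.4666 -0.0362  0.015 ] 113
 pk [0.4664 0.1012 0.0135] [0.4673 0.1023 0.0151] 117
treadle ((0.5041952133178711, -0.3183026611804962), (0.10696499049663544, 0.1252303123474121), 74.75764465332031)
plane [-0.26891892  0.0661637   0.21191104] 1116 1429 ((0.5032373070716858, -0.31969231367111206), (0.10707376152276993, 0.1237013190984726), 76.46284484863281)
base ((0.4999006986618042, -0.3261663019657135), (0.16851577162742615, 0.19845420122146606), 89.64201354980469)
side knob [0.4677 0.2919 0.1714] 183 0.18715909746415038
nest ((0.46806788444519043, -0.01551845669746399), (0.07922019064426422, 0.3147388994693756), 0.22636154294013977)
 pk [ 0.4695 -0.1363  0.0148] [ 0.4688 -0.1378  0.0143] 82
 pk [ 0.4687 -0.0912  0.0147] [ 0.4685 -0.0909  0.0144] 90
 pk [ 0.4688 -0.0436  0.0144] [ 0.4688 -0.0447  0.0135] 93
 pk [0.4678 0.0033 0.0137] [0.4678 0.0014 0.0139] 104
 pk [0.4679 0.0486 0.0146] [0.4674 0.0478 0.0141] 111
 pk [0.4678 0.0962 0.0141] [0.4668 0.0939 0.0134] 119
treadle ((0.5065189003944397, -0.3165699243545532), (0.10689609497785568, 0.12630659341812134), 75.82374572753906)
plane [-0.26882138  0.07093541  0.21224129] 806 932 ((0.5062913298606873, -0.3175099194049835), (0.1051444336771965, 0.1258183866739273), 75.93179321289062)
base ((0.49196857213974, -0.32124167680740356), (0.13076815009117126, 0.2055012285709381), 79.11892700195312)
```

Emit:
move_arm([
  [265, -326, 0, 31, 85],
  [265, -326, 0, 31, 85],
  [265, -326, 0, 31, 85],
  [265, -326, 0, 31, 85],
  [265, -326, 0, 31, 85],
  [265, -326, 0, 31, 85],
  [265, -326, 0, 31, 85],
  [265, -326, 0, 31, 85],
  [265, -326, 0, 31, 85],
  [265, -326, 0, 31, 85],
  [265, -326, 0, 31, 85],
  [265, -326, -36, 31, 60],
  [265, -326, -71, 31, 60],
  [265, -326, -71, 31, 60],
  [265, -326, -71, 31, 20],
  [265, -326, -71, 31, 20],
  [265, -326, -71, 31, 20],
  [265, -326, -71, 31, 20],
  [265, -326, -71, 31, 20],
  [265, -326, -71, 31, 20],
], newtons=20)

```text
clock: 2.1
position: [0.468, 0.2921, 0.163]
orientation: [-0.112, 0.994, 0.0, 0.002]
contact_force: [-2.1, -4.0, 5.7]
opening: 0.305
grip_force: 20.0
```

Emit:
move_arm([
  [-12, -3, -5, 0, 20],
  [-24, -6, -12, 0, 20],
  [-34, -8, -19, 0, 20],
  [-44, -10, -28, 0, 20],
  [-46, -11, -30, 0, 20],
  [-46, -11, -30, 0, 20],
  [-46, -11, -30, 0, 20],
])

```text
clock: 2.8
position: [0.4218, 0.281, 0.1317]
orientation: [-0.112, 0.994, 0.0, 0.002]
contact_force: [1.1, -3.8, 7.5]
opening: 0.309
grip_force: 21.7
```

```bash
python3 - <<'E'
from h import *
f,P=grab("side"); save(f,"s1.png",(270,240,420,380),4); print(arm.observe()["contact_force"])
E
```

```text
[ 0.70526761 -4.82566203  7.1155667 ]
```

View pics/s1.png

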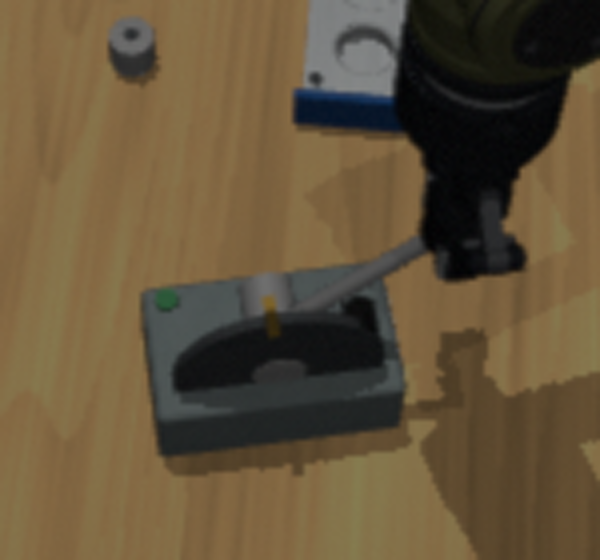

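The lever lies close to the idle block at (360,315). I'll push a little farther to confirm it is on the stop.

Emit:
move_arm([
  [-4, -1, -4, 0, 20],
  [-5, -1, -5, 0, 20],
  [-5, -1, -5, 0, 20],
])

```text
clock: 3.15
position: [0.4218, 0.281, 0.1315]
orientation: [-0.113, 0.994, 0.001, 0.008]
contact_force: [8.5, -6.0, 16.2]
opening: 0.31
grip_force: 22.4
```

Emit:
move_arm([
  [5, 1, 5, 0, 20],
  [5, 1, 5, 0, 60],
  [5, 1, 5, 0, 60],
  [5, 1, 5, 0, 60],
  [5, 1, 55, 0, 60],
  [5, 1, 105, 0, 60],
  [5, 1, 105, 0, 60],
  [189, -174, 105, -102.5, 50],
  [189, -174, 105, -102.5, 50],
  [189, -174, 105, -102.5, 50],
  [189, -174, 105, -102.5, 50],
  [189, -174, 105, -102.5, 50],
  [189, -174, 105, -102.5, 50],
  [189, -174, 105, -102.5, 50],
  [189, -174, 105, -102.5, 50],
  [189, -174, 105, -102.5, 50],
  [189, -174, 105, -102.5, 50],
  [189, -174, 105, -102.5, 50],
  [189, -174, 105, -102.5, 50],
  [189, -174, 105, -102.5, 50],
])

```text
clock: 5.15
position: [0.6043, 0.1062, 0.2289]
orientation: [0.704, 0.71, -0.001, -0.001]
contact_force: [-0.5, 0.6, 0.4]
opening: 0.59
grip_force: 0.0
```

```bash
cat > rol.py <<'E'
from h import *
def rollers(P,z0=.018,z1=.045,amin=25,amax=140):
    x,y,z=P[...,0],P[...,1],P[...,2]
    m=((x>.51)&(x<.76)&(y>-.26)&(y<.25)|(x>.33)&(x<.42)&(abs(y)<.25))&(z>z0)&(z<z1)
    k,l,st,c=cv2.connectedComponentsWithStats(m.astype(np.uint8),connectivity=4)
    return [(((P[l==j].min(0)+P[l==j].max(0))/2*1000).round(1),st[j,4]) for j in range(1,k) if amin<st[j,4]<amax]
E
python3 - <<'E'
from rol import *
f,P=grab("side")
for r in rollers(P): print(r)
x,y,z=P[...,0],P[...,1],P[...,2]
q=P[(x>.38)&(x<.5)&(y>.24)&(y<.34)&(z>.125)&(z<.2)]; print("knob top",len(q),q[:,2].max() if len(q) else 0, np.median(q,0))
E
```

```text
(array([ 651. , -108.6,   24.8]), np.int32(80))
(array([625.2, -26.1,  24.7]), np.int32(86))
(array([625.2,  44. ,  24.6]), np.int32(89))
(array([606. , 104.9,  24.3]), np.int32(108))
knob top 201 0.16081239531926883 [0.42754744 0.28677636 0.1514548 ]
```

Emit:
move_arm([
  [0, 0, -50, 0, 50],
  [0, 0, -100, 0, 50],
  [0, 0, -150, 0, 50],
  [0, 0, -190, 0, 50],
  [0, 0, -215, 0, 50],
  [0, 0, -215, 0, 50],
  [0, 0, -215, 0, 20],
  [0, 0, -215, 0, 20],
  [0, 0, -215, 0, 20],
  [0, 0, -215, 0, 20],
  [0, 0, -215, 0, 20],
  [0, 0, -175, 0, 20],
  [0, 0, -145, 0, 20],
  [-70, -3, -145, 0, 20],
  [-138, -3, -145, 0, 20],
  [-138, -3, -145, 0, 20],
  [-138, -3, -145, 0, 20],
], newtons=40)

```text
clock: 6.9
position: [0.4609, 0.1027, 0.0828]
orientation: [0.704, 0.71, -0.002, -0.002]
contact_force: [-0.6, 0.7, -1.4]
opening: 0.303
grip_force: 40.0
```

```bash
python3 - <<'E'
from rol import *
f,P=grab("side"); save(f,"s2.png",(270,60,470,340),2.1)
for r in rollers(P): print(r)
f,P=grab("top")
for r in rollers(P): print("top",r)
E
```

```text
(array([ 667.5, -182.3,   24.6]), np.int32(68))
(array([ 650.8, -109.8,   24.7]), np.int32(81))
(array([625.3, -26.3,  24.4]), np.int32(89))
(array([625.1,  44.1,  25.1]), np.int32(92))
top (array([747.5,  71.8,  31.5]), np.int32(107))
top (array([ 665.2, -182.8,   26.5]), np.int32(79))
top (array([ 648.6, -109.5,   25.5]), np.int32(79))
top (array([624.1,  43.5,  26.8]), np.int32(78))
top (array([623.2, -28. ,  26.2]), np.int32(79))
```

View pics/s2.png

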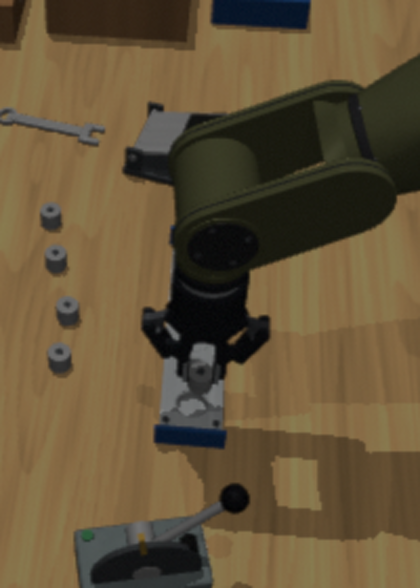

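Emit:
move_arm([
  [0, 0, 0, 0, 20],
  [0, 0, 0, 0, 20],
])

```text
clock: 7.2
position: [0.4684, 0.1029, 0.086]
orientation: [0.705, 0.71, 0.001, 0.0]
contact_force: [0.7, 0.3, -0.5]
opening: 0.298
grip_force: 40.0
```

Emit:
move_arm([
  [0, 0, -25, 0, 20],
  [0, 0, -45, 0, 20],
  [0, 0, -53, 0, 20],
  [0, 0, -53, 0, 20],
  [0, 0, -53, 0, 20],
  [0, 0, -53, 0, 32],
  [0, 0, -53, 0, 40],
  [0, 0, -53, 0, 50],
  [0, 0, -20, 0, 50],
  [0, 0, 5, 0, 50],
  [80, -30, 5, 0, 50],
  [158, -59, 5, 0, 50],
  [158, -59, 5, 0, 50],
  [158, -59, 5, 0, 50],
  [158, -59, 5, 0, 50],
  [158, -59, 5, 0, 50],
  [158, -59, 5, 0, 50],
])

```text
clock: 8.9
position: [0.6237, 0.0443, 0.09]
orientation: [0.704, 0.71, -0.0, -0.0]
contact_force: [0.9, 0.1, 0.6]
opening: 0.585
grip_force: 0.0
```

```bash
cat > chk.py <<'E'
from rol import *
import sys
f,P=grab("side"); g,Q=grab("top")
for n,W in(("side",P),("top",Q)):
    for r in rollers(W): print(n,*r)
    x,y,z=W[...,0],W[...,1],W[...,2]
    m=(x>.44)&(x<.5)&(y>-.16)&(y<.14)&(z>.0335)&(z<.07)
    k,l,st,c=cv2.connectedComponentsWithStats(m.astype(np.uint8),connectivity=4)
    for j in range(1,k):
        if st[j,4]>15: w=W[l==j]; print(n,"nest",((w.min(0)+w.max(0))/2*1000).round(1),st[j,4],"ztop",np.percentile(w[:,2],[50,95]).round(4))
o=arm.observe(); print(o["clock"],o["position"].round(4))
if len(sys.argv)>1: save(f,sys.argv[1],(240,60,480,340),2.1)
E
python3 chk.py
```

```text
side [625.4 -26.2  25.2] 84
side [625.3  43.2  24.6] 93
side nest [468.7 102.8  39.1] 101 ztop [0.0387 0.0425]
top [750.5  64.8  37.1] 74
top [ 665.  -182.4   26.5] 81
top [ 648.2 -109.6   27.7] 80
top [623.4 -27.9  26.6] 77
9.0 [0.6237 0.0444 0.0902]
```

Emit:
move_arm([
  [0, 0, -45, 0, 50],
  [0, 0, -75, 0, 50],
  [0, 0, -75, 0, 50],
  [0, 0, -75, 0, 20],
  [0, 0, -75, 0, 20],
  [0, 0, -75, 0, 20],
  [0, 0, -75, 0, 20],
  [0, 0, -30, 0, 20],
  [0, 0, -5, 0, 20],
  [-50, 12, -5, 0, 20],
  [-100, 12, -5, 0, 20],
  [-140, 12, -5, 0, 20],
  [-157, 12, -5, 0, 20],
  [-157, 12, -5, 0, 20],
  [-157, 12, -5, 0, 20],
  [-157, 12, -5, 0, 20],
])

```text
clock: 10.6
position: [0.4695, 0.0557, 0.0863]
orientation: [0.705, 0.71, 0.001, 0.001]
contact_force: [0.2, -0.2, -1.2]
opening: 0.3
grip_force: 39.9
```

Emit:
move_arm([
  [0, 0, -25, 0, 20],
  [0, 0, -45, 0, 20],
  [0, 0, -53, 0, 20],
  [0, 0, -53, 0, 20],
  [0, 0, -53, 0, 20],
  [0, 0, -53, 0, 32],
  [0, 0, -53, 0, 40],
  [0, 0, -53, 0, 50],
  [0, 0, -20, 0, 50],
  [0, 0, 5, 0, 50],
  [50, -30, 5, 0, 50],
  [100, -60, 5, 0, 50],
  [140, -82, 5, 0, 50],
  [156, -82, 5, 0, 50],
  [156, -82, 5, 0, 50],
  [156, -82, 5, 0, 50],
])

```text
clock: 12.2
position: [0.6237, -0.0262, 0.09]
orientation: [0.705, 0.71, -0.0, -0.0]
contact_force: [-0.1, 0.8, 0.8]
opening: 0.586
grip_force: 0.0
```

```bash
python3 chk.py
```

```text
side [ 649.4 -110.    23.9] 77
side [625.2 -25.6  24.1] 85
side nest [470.   56.2  38.5] 98 ztop [0.0383 0.0416]
side nest [468.7 102.5  39.1] 103 ztop [0.0387 0.0419]
top [747.   81.2  31.5] 87
top [ 664.7 -182.9   26.1] 79
top [ 648.7 -112.3   26.3] 64
top nest [468.  100.9  39.7] 83 ztop [0.0404 0.0443]
12.3 [ 0.6227 -0.0256  0.0899]
```

Emit:
move_arm([
  [0, 0, -45, 0, 50],
  [0, 0, -75, 0, 50],
  [0, 0, -75, 0, 50],
  [0, 0, -75, 0, 20],
  [0, 0, -75, 0, 20],
  [0, 0, -75, 0, 20],
  [0, 0, -75, 0, 20],
  [0, 0, -30, 0, 20],
  [0, 0, -5, 0, 20],
  [-50, 18, -5, 0, 20],
  [-100, 36, -5, 0, 20],
  [-140, 36, -5, 0, 20],
  [-156, 36, -5, 0, 20],
  [-156, 36, -5, 0, 20],
  [-156, 36, -5, 0, 20],
  [-156, 36, -5, 0, 20],
])

```text
clock: 13.9
position: [0.4695, 0.0096, 0.0863]
orientation: [0.705, 0.71, 0.001, 0.001]
contact_force: [-0.2, -0.7, -0.2]
opening: 0.305
grip_force: 40.0
```

Emit:
move_arm([
  [0, 0, -25, 0, 20],
  [0, 0, -45, 0, 20],
  [0, 0, -53, 0, 20],
  [0, 0, -53, 0, 20],
  [0, 0, -53, 0, 20],
  [0, 0, -53, 0, 32],
  [0, 0, -53, 0, 40],
  [0, 0, -53, 0, 50],
  [0, 0, -20, 0, 50],
  [0, 0, 5, 0, 50],
  [40, -26, 5, 0, 50],
  [80, -52, 5, 0, 50],
  [120, -79, 5, 0, 50],
  [160, -105, 5, 0, 50],
  [182, -120, 5, 0, 50],
  [182, -120, 5, 0, 50],
  [182, -120, 5, 0, 50],
  [182, -120, 5, 0, 50],
])

```text
clock: 15.7
position: [0.6489, -0.1094, 0.09]
orientation: [0.704, 0.71, -0.0, -0.001]
contact_force: [-0.1, 0.8, -0.9]
opening: 0.585
grip_force: 0.0
```

```bash
python3 chk.py
```

```text
side [ 667.1 -182.6   24.2] 69
side [ 650.7 -109.7   24.4] 78
side nest [470.1   8.6  38.6] 90 ztop [0.0381 0.0427]
side nest [470.1  57.7  39.6] 97 ztop [0.0388 0.042 ]
side nest [468.8 102.   39.3] 102 ztop [0.0391 0.0428]
top [749.2  71.6  31.7] 123
top nest [470.4  55.8  41.3] 83 ztop [0.0409 0.0455]
top nest [468.  101.9  40.7] 82 ztop [0.0407 0.0454]
top nest [467.3  12.   40.3] 51 ztop [0.0407 0.0452]
15.8 [ 0.6489 -0.1093  0.0902]
```

Emit:
move_arm([
  [0, 0, -45, 0, 50],
  [0, 0, -75, 0, 50],
  [0, 0, -75, 0, 50],
  [0, 0, -75, 0, 20],
  [0, 0, -75, 0, 20],
  [0, 0, -75, 0, 20],
  [0, 0, -75, 0, 20],
  [0, 0, -30, 0, 20],
  [0, 0, -5, 0, 20],
  [-45, 18, -5, 0, 20],
  [-90, 37, -5, 0, 20],
  [-135, 55, -5, 0, 20],
  [-170, 74, -5, 0, 20],
  [-182, 74, -5, 0, 20],
  [-182, 74, -5, 0, 20],
  [-182, 74, -5, 0, 20],
  [-182, 74, -5, 0, 20],
])

```text
clock: 17.5
position: [0.4696, -0.0368, 0.0862]
orientation: [0.705, 0.709, 0.001, 0.001]
contact_force: [0.2, 0.6, -1.1]
opening: 0.298
grip_force: 39.9
```

Emit:
move_arm([
  [0, 0, -25, 0, 20],
  [0, 0, -45, 0, 20],
  [0, 0, -53, 0, 20],
  [0, 0, -53, 0, 20],
  [0, 0, -53, 0, 20],
  [0, 0, -53, 0, 32],
  [0, 0, -53, 0, 40],
  [0, 0, -53, 0, 50],
  [0, 0, -20, 0, 50],
  [0, 0, 5, 0, 50],
  [40, -29, 5, 0, 50],
  [80, -58, 5, 0, 50],
  [120, -88, 5, 0, 50],
  [160, -117, 5, 0, 50],
  [198, -146, 5, 0, 50],
  [198, -146, 5, 0, 50],
  [198, -146, 5, 0, 50],
  [198, -146, 5, 0, 50],
])

```text
clock: 19.3
position: [0.6651, -0.1815, 0.0901]
orientation: [0.704, 0.71, -0.0, -0.0]
contact_force: [-0.4, 0.7, 0.2]
opening: 0.586
grip_force: 0.0
```

```bash
python3 chk.py
```

```text
side [ 667.5 -181.9   23.4] 76
side nest [469.8 -36.4  38.2] 84 ztop [0.0386 0.0418]
side nest [470.    9.   38.4] 89 ztop [0.0387 0.0422]
side nest [469.9  56.1  38.6] 95 ztop [0.0388 0.0424]
side nest [468.8 102.9  38.5] 102 ztop [0.0386 0.0419]
top [750.2  71.7  31.9] 117
top nest [470.8 -37.   43.2] 80 ztop [0.0406 0.0456]
top nest [469.4 102.   40.3] 83 ztop [0.0409 0.0459]
top nest [467.7  55.7  39.7] 80 ztop [0.0403 0.0446]
top nest [467.    8.   41.1] 77 ztop [0.0399 0.045 ]
19.4 [ 0.665  -0.1812  0.0906]
```

Emit:
move_arm([
  [0, 0, -45, 0, 50],
  [0, 0, -75, 0, 50],
  [0, 0, -75, 0, 50],
  [0, 0, -75, 0, 20],
  [0, 0, -75, 0, 20],
  [0, 0, -75, 0, 20],
  [0, 0, -75, 0, 20],
  [0, 0, -30, 0, 20],
  [0, 0, -5, 0, 20],
  [-45, 22, -5, 0, 20],
  [-90, 44, -5, 0, 20],
  [-135, 66, -5, 0, 20],
  [-170, 88, -5, 0, 20],
  [-198, 99.5, -5, 0, 20],
  [-198, 99.5, -5, 0, 20],
  [-198, 99.5, -5, 0, 20],
  [-198, 99.5, -5, 0, 20],
])

```text
clock: 21.1
position: [0.4693, -0.0833, 0.0864]
orientation: [0.705, 0.71, 0.001, 0.001]
contact_force: [-0.3, -0.4, -0.8]
opening: 0.303
grip_force: 40.0
```

Emit:
move_arm([
  [0, 0, -25, 0, 20],
  [0, 0, -45, 0, 20],
  [0, 0, -53, 0, 20],
  [0, 0, -53, 0, 20],
  [0, 0, -53, 0, 20],
  [0, 0, -53, 0, 32],
  [0, 0, -53, 0, 40],
  [0, 0, -53, 0, 50],
  [0, 0, -20, 0, 50],
  [0, 0, 25, 0, 50],
  [0, 0, 75, 0, 50],
  [0, 0, 125, 0, 50],
  [0, 0, 150, 0, 50],
  [-10, 50, 150, 8, 60],
  [-20, 100, 150, 16, 60],
  [-30, 150, 150, 24, 60],
  [-40, 200, 150, 32, 60],
  [-46, 248, 150, 40, 60],
  [-46, 248, 150, 48, 60],
  [-46, 248, 150, 56, 60],
])

```text
clock: 23.1
position: [0.4213, 0.1673, 0.2357]
orientation: [0.284, 0.959, 0.0, 0.0]
contact_force: [0.1, -0.4, 0.7]
opening: 0.704
grip_force: 0.0
```

```bash
python3 chk.py s3.png
```

```text
side nest [469.5 -83.3  39.3] 77 ztop [0.0389 0.0422]
side nest [470.  -35.2  38.6] 85 ztop [0.039  0.0417]
side nest [471.2  10.2  39.7] 81 ztop [0.0393 0.0426]
side nest [470.   55.9  38.4] 93 ztop [0.0384 0.0417]
side nest [468.7 102.7  38.6] 100 ztop [0.0387 0.043 ]
top [750.2  71.4  31.7] 131
top nest [470.4  55.7  41.7] 84 ztop [0.0405 0.0452]
top nest [469.4 -37.1  40.6] 79 ztop [0.041  0.0455]
top nest [467.6 -86.2  41.2] 85 ztop [0.0407 0.0465]
top nest [468. 102.  42.] 81 ztop [0.0403 0.0446]
top nest [467.1   8.   40.3] 78 ztop [0.0406 0.0441]
23.2 [0.4216 0.166  0.2356]
```

View pics/s3.png

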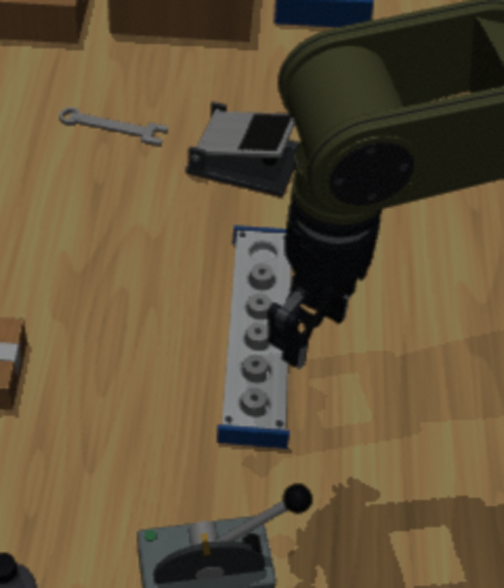

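All five rollers are seated (column of rings at (262,275)–(255,402)). Next is the knob.

Emit:
move_arm([
  [0, 50, 0, 8, 60],
  [0, 100, 0, 16, 60],
  [0, 115.5, 0, 24, 60],
  [0, 115.5, 0, 32, 60],
  [0, 115.5, 0, 40, 60],
  [0, 115.5, 0, 46.5, 60],
  [0, 115.5, 0, 46.5, 60],
  [0, 115.5, -40, 46.5, 60],
  [0, 115.5, -80, 46.5, 60],
  [0, 115.5, -102, 46.5, 60],
  [0, 115.5, -102, 46.5, 60],
  [0, 115.5, -102, 46.5, 20],
  [0, 115.5, -102, 46.5, 20],
  [0, 115.5, -102, 46.5, 20],
  [0, 115.5, -102, 46.5, 20],
  [0, 115.5, -102, 46.5, 20],
], newtons=20)

```text
clock: 24.8
position: [0.4232, 0.2812, 0.1356]
orientation: [-0.112, 0.994, 0.0, 0.002]
contact_force: [-0.5, -1.9, 6.8]
opening: 0.309
grip_force: 19.8
```

Emit:
move_arm([
  [8, 2, 7, 0, 20],
  [16, 4, 13, 0, 20],
  [25, 6, 19, 0, 20],
  [33, 8, 24, 0, 20],
  [43, 10, 28, 0, 20],
  [52, 12, 31, 0, 20],
  [62, 15, 33, 0, 20],
  [72, 17, 35, 0, 20],
  [82, 19, 35, 0, 20],
  [93, 22, 35, 0, 20],
  [93, 22, 35, 0, 20],
  [93, 22, 35, 0, 20],
  [93, 22, 35, 0, 20],
])

```text
clock: 26.1
position: [0.5156, 0.3033, 0.1689]
orientation: [-0.112, 0.994, 0.001, 0.001]
contact_force: [0.8, 3.2, 2.0]
opening: 0.311
grip_force: 19.9
```

```bash
python3 - <<'E'
from h import *
f,P=grab("side"); save(f,"s4.png",(270,240,420,380),4); print(arm.observe()["contact_force"])
E
```

```text
[0.68985685 4.00714496 3.1994    ]
```

View pics/s4.png

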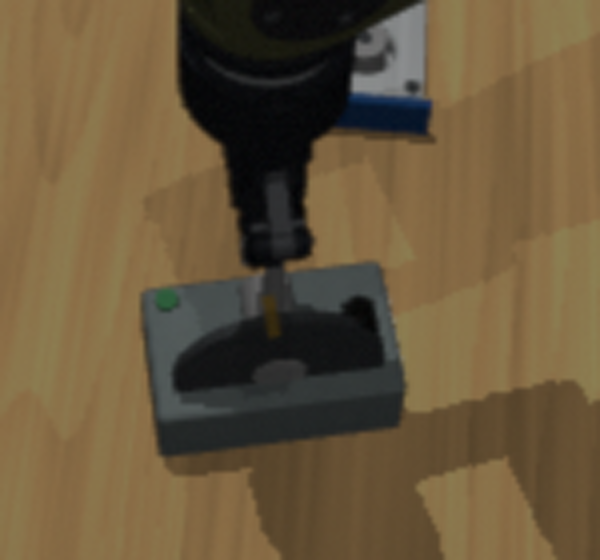

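Emit:
move_arm([
  [0, 0, 0, 0, 30],
  [0, 0, 0, 0, 60],
  [0, 0, 0, 0, 60],
  [0, 0, 0, 0, 60],
  [0, 0, 40, 0, 60],
  [0, 0, 80, 0, 60],
  [0, 0, 80, 0, 60],
  [0, -50, 80, 0, 0],
  [0, -100, 80, 0, 0],
  [0, -150, 80, 0, 0],
  [0, -200, 80, 0, 0],
  [0, -250, 80, 0, 0],
  [0, -300, 80, 0, 0],
  [0, -350, 80, 0, 0],
  [0, -400, 80, 0, 0],
])

```text
clock: 27.65
position: [0.5142, -0.0992, 0.2479]
orientation: [-0.112, 0.994, -0.0, -0.0]
contact_force: [0.5, -1.0, 0.4]
opening: -0.002
grip_force: 0.0
```

```bash
cat > knob.py <<'E'
from h import *
from scipy.optimize import least_squares
for n in("top","side"):
    f,P=grab(n); x,y,z=P[...,0],P[...,1],P[...,2]
    q=P[(x>.39)&(x<.58)&(y>.25)&(y<.36)&(z>.13)&(z<.21)]
    q=q[q[:,2]>q[:,2].max()-.026]
    s=least_squares(lambda c:np.linalg.norm(q-c,axis=1)-.014,q.mean(0)-[0,0,.01],loss="soft_l1",f_scale=.002).x
    d=(s[:2]-[.5057,.301])@[.973,.23]; print(n,"knob",s.round(4),len(q),"lever deg",45+np.degrees(np.arctan2(d,s[2]-.06)))
E
python3 knob.py; python3 - <<'E'
from h import *
T=np.load("top0.npy"); print(T[254,439].round(4)); print(arm.observe()["position"],arm.observe()["clock"])
i=cv2.imread("pics/top0.png"); i=cv2.resize(i,(640,400)); P=T
m=(P[...,2]>.045)&(P[...,0]<.55)&(abs(P[...,1]+.32)<.06)&(i.max(2)<40)&(P[...,0]>.4)
q=P[m]; print(len(q),q.mean(0),q.min(0),q.max(0))
# top-plate high points = free end
q=P[(P[...,0]>.4)&(P[...,0]<.6)&(abs(P[...,1]+.32)<.09)&(P[...,2]>.062)]; print(len(q),q.mean(0))
E
```

```text
top knob [0.5061 0.3008 0.1812] 101 lever deg 45.17357868411351
side knob [0.5071 0.3009 0.1792] 173 lever deg 45.63929216232703
[ 0.4753 -0.3183  0.0577]
[ 0.51415635 -0.10223634  0.24769885] 27.75
465 [ 0.47555777 -0.31264633  0.06395345] [ 0.44536535 -0.35152789  0.05189015] [ 0.50554468 -0.27503616  0.0755281 ]
465 [ 0.46401518 -0.30835825  0.06762179]
```

The lever measures about 45° (wanted 50°), inside the tolerance but close to its edge. I'll nudge it with the fingers shut.

Emit:
move_arm([
  [-10, 50, 0, 0, 0],
  [-20, 100, 0, 0, 0],
  [-30, 150, 0, 0, 0],
  [-40, 200, 0, 0, 0],
  [-53, 250, 0, 0, 0],
  [-53, 300, 0, 0, 0],
  [-53, 350, 0, 0, 0],
  [-53, 388, 0, 0, 0],
  [-53, 388, 0, 0, 0],
  [-53, 388, 0, 0, 0],
  [-53, 388, -42, 0, 0],
  [-53, 388, -83, 0, 0],
  [-53, 388, -83, 0, 0],
  [-43, 390, -83, 0, 0],
  [-35, 392, -83, 0, 0],
  [-29, 394, -83, 0, 0],
  [-25, 395, -83, 0, 0],
  [-23, 395, -83, 0, 0],
  [-23, 395, -83, 0, 0],
])

```text
clock: 29.65
position: [0.4926, 0.2981, 0.1659]
orientation: [-0.112, 0.994, 0.0, 0.001]
contact_force: [1.2, 0.5, -0.3]
opening: -0.001
grip_force: 0.0
```

Emit:
move_arm([
  [-10, -2, 0, 0, 0],
  [-30, -7, 0, 0, 0],
  [-30, -7, 42, 0, 0],
  [-30, -7, 83, 0, 0],
  [-30, -57, 83, 0, 0],
  [-30, -107, 83, 0, 0],
  [-30, -157, 83, 0, 0],
  [-30, -207, 83, 0, 0],
  [-30, -257, 83, 0, 0],
  [-30, -307, 83, 0, 0],
  [-30, -357, 83, 0, 0],
  [-30, -407, 83, 0, 0],
  [-30, -457, 83, 0, 0],
  [-30, -507, 83, 0, 0],
  [-30, -557, 83, 0, 0],
  [-30, -607, 83, 0, 0],
  [-30, -607, 83, 0, 0],
  [-30, -607, 83, 0, 0],
])

```text
clock: 31.45
position: [0.4612, -0.3095, 0.2477]
orientation: [-0.111, 0.994, 0.001, -0.0]
contact_force: [-0.4, 0.8, 0.2]
opening: 0.003
grip_force: 0.0
```

```bash
python3 knob.py; python3 chk.py|grep -v top
```

```text
top knob [0.5165 0.3038 0.1805] 104 lever deg 50.30649049509391
side knob [0.5178 0.3034 0.1786] 175 lever deg 50.90900474821708
31.65 [ 0.462  -0.3077  0.2484]
```

Emit:
move_arm([
  [10, -3, -50, 0, 0],
  [10, -3, -100, 0, 0],
  [10, -3, -150, 0, 0],
  [10, -3, -170, 0, 0],
  [10, -3, -182, 0, 0],
  [10, -3, -190, 0, 0],
  [10, -3, -198, 0, 0],
  [10, -3, -204, 0, 0],
  [10, -3, -206, 0, 0],
  [10, -3, -206, 0, 0],
  [10, -3, -206, 0, 0],
])

```text
clock: 32.75
position: [0.4731, -0.3127, 0.0456]
orientation: [-0.113, 0.994, -0.001, 0.001]
contact_force: [-5.3, 2.8, 8.3]
opening: 0.004
grip_force: 4.0
```

Lower in small steps while watching the force for the stop.

Emit:
move_arm([
  [0, 0, -3, 0, 0],
  [0, 0, -5, 0, 0],
  [0, 0, -5, 0, 0],
])

```text
clock: 33.05
position: [0.4733, -0.3129, 0.0408]
orientation: [-0.113, 0.994, -0.001, 0.001]
contact_force: [-4.6, 2.9, 10.5]
opening: 0.001
grip_force: 4.7
```

Emit:
move_arm([
  [0, 0, -2, 0, 0],
  [0, 0, -3, 0, 0],
  [0, 0, -3, 0, 0],
  [0, 0, -3, 0, 0],
])

```text
clock: 33.45
position: [0.4734, -0.3131, 0.0398]
orientation: [-0.113, 0.994, -0.001, 0.001]
contact_force: [-9.3, 6.6, 19.6]
opening: -0.001
grip_force: 9.6
```

Emit:
move_arm([
  [0, 0, -2, 0, 0],
  [0, 0, -2, 0, 0],
  [0, 0, -2, 0, 0],
  [0, 0, -2, 0, 0],
  [0, 0, -2, 0, 0],
])

```text
clock: 33.95
position: [0.4735, -0.3131, 0.0395]
orientation: [-0.113, 0.994, -0.001, 0.0]
contact_force: [-12.6, 10.1, 29.3]
opening: -0.005
grip_force: 14.8
```

```bash
python3 knob.py; python3 chk.py|grep nest; python3 - <<'E'
from h import *
for n in("side","top"):
    f,P=grab(n); x,y,z=P[...,0],P[...,1],P[...,2]
    u=(x-.505)*.969+(y+.319)*-.245; v=(x-.505)*.245+(y+.319)*.969
    m=(abs(u)<.045)&(abs(v)<.035)&(z>.02)&(z<.075); q=P[m]; print(n,len(q),np.polyfit(u[m],z[m],1),np.percentile(z[m],[10,50,90]))
E
```

```text
top knob [0.5165 0.3039 0.1806] 103 lever deg 50.29939023159395
side knob [0.5177 0.3035 0.1788] 174 lever deg 50.8896319966946
side nest [469.6 -83.9  38.6] 78 ztop [0.0388 0.0422]
side nest [470.  -33.9  38.7] 81 ztop [0.0397 0.0423]
side nest [470.    8.5  39.7] 89 ztop [0.0387 0.0421]
side nest [470.1  55.7  38.3] 96 ztop [0.0391 0.0421]
side nest [468.6 102.6  38.7] 104 ztop [0.0385 0.0416]
top nest [468.9  55.7  41.4] 82 ztop [0.0411 0.045 ]
top nest [469.4 -37.1  42.6] 78 ztop [0.04  0.046]
top nest [467.4 -84.8  41.4] 83 ztop [0.0399 0.0473]
top nest [468.  102.4  40. ] 83 ztop [0.0404 0.0452]
top nest [467.1   7.9  41.3] 77 ztop [0.041 0.045]
side 497 [-0.10342218  0.04174213] [0.03670724 0.03992544 0.04792036]
top 229 [-0.02226931  0.0413197 ] [0.03675639 0.04104576 0.04523571]
```

Treadle level on its stop, lever 50°, rollers home. Releasing the treadle and returning to the knob.

Emit:
move_arm([
  [0, 0, 8, 0, 0],
  [0, 0, 20, 0, 0],
  [0, 0, 34, 0, 0],
  [0, 0, 70, 0, 0],
  [0, 0, 120, 0, 0],
  [0, 0, 170, 0, 0],
  [0, 0, 216, 0, 0],
  [0, 50, 216, 0, 60],
  [0, 100, 216, 0, 60],
  [0, 150, 216, 0, 60],
  [0, 200, 216, 0, 60],
  [10, 250, 216, 0, 60],
  [20, 300, 216, 0, 60],
  [30, 350, 216, 0, 60],
  [40, 400, 216, 0, 60],
  [44, 450, 216, 0, 60],
  [44, 500, 216, 0, 60],
  [44, 550, 216, 0, 60],
  [44, 600, 216, 0, 60],
  [44, 615.5, 216, 0, 60],
])

```text
clock: 36.25
position: [0.5151, 0.3072, 0.2493]
orientation: [-0.114, 0.993, 0.0, 0.001]
contact_force: [-0.2, -0.6, 0.6]
opening: 0.706
grip_force: 0.0
```

Emit:
move_arm([
  [0, 0, 0, 0, 60],
  [0, 0, 0, 0, 60],
  [0, 0, -40, 0, 60],
  [0, 0, -81, 0, 60],
  [0, 0, -81, 0, 60],
  [0, 0, -81, 0, 20],
  [0, 0, -81, 0, 20],
  [0, 0, -81, 0, 20],
  [0, 0, -81, 0, 20],
  [0, 0, -81, 0, 20],
], newtons=20)

```text
clock: 37.25
position: [0.5175, 0.304, 0.1707]
orientation: [-0.112, 0.994, 0.001, 0.002]
contact_force: [-0.8, -0.4, 6.7]
opening: 0.312
grip_force: 20.0
```

Emit:
move_arm([
  [-10, -2, 0, 0, 20],
  [-20, -5, 0, 0, 20],
  [-31, -7, -2, 0, 20],
  [-41, -10, -4, 0, 20],
  [-50, -12, -7, 0, 20],
  [-60, -14, -11, 0, 20],
  [-68, -16, -15, 0, 20],
  [-77, -18, -21, 0, 20],
  [-85, -20, -28, 0, 20],
  [-93, -22, -35, 0, 20],
  [-96, -23, -38, 0, 20],
  [-98, -23, -40, 0, 20],
  [-98, -23, -40, 0, 20],
])

```text
clock: 38.55
position: [0.4199, 0.2805, 0.1303]
orientation: [-0.113, 0.994, -0.0, 0.003]
contact_force: [1.6, -3.7, 9.2]
opening: 0.311
grip_force: 22.0
```

Emit:
move_arm([
  [-4, -1, -4, 0, 20],
  [-6, -1, -6, 0, 20],
  [-6, -1, -6, 0, 20],
])

```text
clock: 38.85
position: [0.4194, 0.2805, 0.1293]
orientation: [-0.113, 0.994, 0.0, 0.01]
contact_force: [9.9, -5.8, 20.3]
opening: 0.306
grip_force: 22.9
```

Emit:
move_arm([
  [6, 1, 6, 0, 20],
  [6, 1, 6, 0, 60],
  [6, 1, 6, 0, 60],
  [6, 1, 6, 0, 60],
  [6, 1, 50, 0, 60],
  [6, 1, 100, 0, 60],
  [-40, 1, 120, 0, 60],
  [-60, 40, 120, 0, 60],
  [-60, 90, 120, 0, 60],
  [-60, 130, 120, 0, 60],
  [-60, 130, 120, 0, 60],
  [-60, 130, 120, 0, 60],
])

```text
clock: 40.05
position: [0.351, 0.4095, 0.2398]
orientation: [-0.113, 0.994, -0.001, -0.001]
contact_force: [0.1, -0.0, 0.5]
opening: 0.702
grip_force: 0.0
```

```bash
python3 knob.py; python3 chk.py s5.png|grep nest; python3 - <<'E'
from h import *
f,P=grab("top"); x,y,z=P[...,0],P[...,1],P[...,2]
u=(x-.505)*.969+(y+.319)*-.245; v=(x-.505)*.245+(y+.319)*.969
m=(abs(u)<.045)&(abs(v)<.035)&(z>.02)&(z<.085); print(m.sum(),np.polyfit(u[m],z[m],1)); save(f,"t5.png",s=1.25)
print(arm.observe()["contact_force"],arm.observe()["position"])
E
```

```text
top knob [0.4239 0.2819 0.1465] 99 lever deg 0.8435349143118742
side knob [0.4251 0.2811 0.1442] 169 lever deg 0.3789471936992257
side nest [469.6 -84.2  39.7] 80 ztop [0.0388 0.0424]
side nest [470.  -34.7  39. ] 84 ztop [0.039  0.0417]
side nest [470.1   8.7  39.3] 90 ztop [0.0387 0.0427]
side nest [470.   53.6  38.2] 95 ztop [0.038 0.042]
side nest [468.8 102.1  39.1] 101 ztop [0.039  0.0419]
top nest [469.3 -37.   41.6] 79 ztop [0.0412 0.0455]
top nest [467.7 -84.6  40.6] 83 ztop [0.0402 0.0452]
top nest [467.9 101.7  42. ] 80 ztop [0.0409 0.0455]
top nest [467.6  55.8  40.7] 80 ztop [0.0409 0.0458]
top nest [467.2   8.   41.6] 79 ztop [0.0401 0.0453]
834 [-0.28192246  0.05533825]
[-0.09804178 -0.08362965  0.060706  ] [0.35204479 0.40837183 0.24117772]
```

View pics/t5.png

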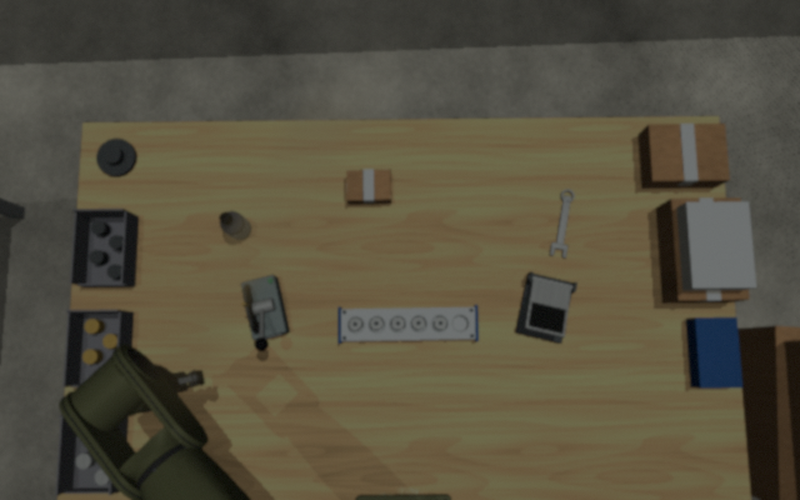

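The five rollers are in pockets (355–440,323) and the lever is at idle (knob at (262,344)). The treadle is up, the bystanders are unmoved and the arm is clear, so I'm handing in.

```bash
python3 -c "
from bench import arm
print(arm.finish_job())"
```

```text
the job is handed in; nothing more can be done
None
```

The job is handed in with no verdict returned; final camera checks showed all five rollers home in the nest, the lever back at idle, the treadle up after its full press with the lever at about 50°, and the oil bottle, carton and spanner not visibly moved.

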